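# Hang the L-shaped frame gauge level on its peg

### The arm

A 6-joint arm with a two-finger parallel gripper is mounted at the origin on the work surface. World frame = base frame: x ahead of the robot, y to its left, z up, the work surface at z = 0. Lengths are in mm, angles in rad, forces in N, time in s.
With the tool pointing down it reaches from about 275 to 875 mm from the base axis. Payload 12.5 kg.
Tool frame: the origin (TCP) lies on the centre line of the jaws, within the pads' length; the fingertips stand 8 mm ahead of it and the grasp point (between the pads) lies 11 mm behind it; z points along the fingers, y is the direction in which the jaws open and shut (so a half turn about z gives the same grasp; the last joint's range is limited). The gripper opens to 85 mm and grips with 20 to 120 N. Pads are 22 mm wide; open, the fingers measure 114 mm over their backs; the gripper's body (76 mm by 85 mm) begins 54 mm behind the grasp point. The pads swing forward as they close: fully open they stand 13 mm farther back than shut.
Start: joints at [-1.242, 0.351, 1.652, -0, 1.139, -0.085], TCP at [221.167, -503.557, 239.29] pointing down, gripper open.
Joint ranges: [-2.75, 2.75], [-0.79, 2.1], [0.01, 2.65], [-1.57, 4.71], [0.07, 3.14], [-2.87, 2.87]. Speed limits (rad/s): [2.22, 2.22, 2.79, 3.14, 3.14, 3.14].

### API

Orientations are given as [roll, pitch, yaw] about the fixed x, y, z axes, in that order (R = Rz(yaw) Ry(pitch) Rx(roll)).
In Python, from station import monitor, viewer, workorder gives the robot as it stands.
- The arm moves only by the tool play_rows, never from a script. Its argument "targets" is a list of rows, each a list of 4 numbers: the shift along the world's x, y, z in cm, then the turn about the world's z in rad. In form: [[tx, ty, tz, spin], ...]. A call has 1 to 10 rows; each row shifts and turns the pose as measured when the row begins; what a row does not reach is not made up. A row lasts 1/12 s, in which the tool goes at most 41.7 mm and 7.16 degrees, less where a joint would pass 70% of its speed; a pose out of reach is approached as far as the arm can. A call is refused whole if a number of a shift passes 4.17 or a number of a turn 0.125, either way. A call with a gripper value outside its range is refused whole. "gripper" is the closure, from -1 (fully open) to 1 (shut), set as the call begins (left out, the last holds). The fingers move at their own pace and stop on an object; the grip force is fixed at half the most. Time passes only in rows, so rows that do not move let the fingers close. It gives the time, the measured TCP pose, the force and the opening at its end, in the units of the state.
- monitor.read_state(): the state, without advancing time (a new reading comes with each control period).
- viewer.grab_frame(name): name is "scene" or "top"; returns (picture, depth): 400x640x3 uint8, red, green, blue; 400x640 float32, mm along the optical axis (not along the pixel's ray), 0 where there is no reading.
- viewer.camera_params(name): a dict with "fx", "fy", "cx", "cy" (pixels), "extrinsics" (4x4, takes a point from world to camera coordinates). Camera axes: x right, y down, z forward; pixel columns grow to the right and rows downward; lengths in mm; the calibration is good to about 2 mm. A picture is of the moment at which its call begins. camera_params takes no time and is no camera call.
- workorder.sign_off(): hands the job in, once; it reports no verdict.
The state is a dict: "clock": time; "joint_positions": joint angles; "joint_vel": joint speeds; "joint_torque": joint torques, N m; "eef_pos": TCP position; "ee_rot": TCP orientation; "wrist_force": force on the tool from outside, world axes, zero at the start; "ft_torque": the same for the moment, N m; "gripper_width": finger opening in mm.
Only numpy, scipy, OpenCV 4.12 (cv2) and the standard library are available. Lean on these libraries where they do the work, as an engineer would, in place of code of your own. Each camera call takes 0.05 s, during which the arm holds its last target. There are 200 camera calls.

### The job

Put the black L-shaped gauge away so that it hangs level: take it off the desk, lean it on the sloping grey rest with its long arm uppermost and let go of it there, then take it again and hang it on the peg of the steel stand by the one of its four holes from which the long arm hangs level, leg downwards. Leave it hanging freely and still, and do not knock over or push away the other things on the desk.

Things in the scene. Friction and masses are not known exactly. Their poses are not given: they have to be found in the camera images.
- gauge_mid (a point): Centre of the gauge, mid-thickness: flat L-shaped plate of uniform black plastic, 10 mm thick, about 0.13 kg, lying flat at the start. Outline 116 mm (x) by 140 mm (y), centred here; +x points to its top edge, z is the normal of the upper face. Long arm: x +22 to +58 mm, y -70 to +70 mm. Leg: a wide rectangle, x -58 to +22 mm, y +4 to +70 mm. Four holes in a row in the long arm.
- hole1 (a point): Centre, mid-thickness, of the through hole at x = +43, y = +54 mm of the gauge. All four holes are alike, 19 mm in diameter, 33 mm apart, their centres 15 mm below the top edge; the plate's axes
- hole2 (a point): Centre of the hole at x = +43, y = +21 mm of the gauge, mid-thickness
- hole3 (a point): Centre of the hole at x = +43, y = -12 mm of the gauge, mid-thickness
- hole4 (a point): Centre of the hole at x = +43, y = -45 mm of the gauge, mid-thickness
- rest_foot (a point): Low grey rest, fixed: a board 60 mm wide (its y), 85 mm long, rising at 45 degrees towards its own +x (to the robot's left, roughly), with a 12 mm lip square to it at its foot. This point: middle of the corner where board and lip meet, 25 mm above the desk; z up. The gauge's leg fits on the board, foot against the lip; the long arm's free end (its -y side) then stands clear beside the board
- peg_mid (a point): Middle of the peg of the fixed steel stand, on the peg's axis, 200 mm above the desk; z up. The peg is a round bar, 8 mm diameter, pointing to its own -x (towards the robot at yaw 0) and rising 6 degrees to its free tip, 35 mm from this point. The post that carries it (16 mm diameter) is 47 mm from this point on the other side and ends 8 mm above this height
- case: Blue spectacle case, 60 x 160 x 40 mm, loose; origin under its centre
- spray: Blue bottle, 42 mm diameter, 120 mm high, loose; origin under its centre
- jar: Small glass jar, 52 mm diameter, 50 mm high, loose; origin under its centre
- carton: White carton, 70 x 110 x 50 mm, loose; origin under its centre
- driver: Small screwdriver with a black handle, 160 mm long, loose; origin under its centre
- lenscase: White and blue contact-lens case, 30 x 72 x 14 mm, loose; origin under its centre
Things that resemble listed ones, but are neither listed nor needed, are in the scene too. Of the things shaped like the part that bears gauge_mid, the black one is meant. What is shaped like the part that bears peg_mid but purple is not meant.

How it is judged (in metres and radians):
On the way:
1. the gauge leans on the sloping rest, long arm uppermost, and the gripper has let go of it (contact force between gauge and rest above 0.2 N and contact force between the fingers and gauge below 0.05 N and angle between gauge_mid's own z axis and vertical between 0.5 and 1.1 rad and angle between gauge_mid's own x axis and vertical below 1.1 rad), for 0.2 s.
At the end, for the whole second after the job is handed in: The gauge hangs at rest on the peg by the balancing hole (the peg passes through it, anywhere along the peg), leg down, its long arm level within 10 degrees and the plate upright within 20 degrees (x of hole2 in the frame of peg_mid between -0.034 and 0.04 m and y of hole2 in the frame of peg_mid between -0.008 and 0.008 m and z of hole2 in the frame of peg_mid between -0.013 and 0.008 m and angle between gauge_mid's own y axis and vertical between 1.396 and 1.746 rad and angle between gauge_mid's own x axis and vertical below 0.35 rad and linear speed of gauge below 0.03 m/s and angular speed of gauge below 0.3 rad/s); the robot touches nothing.
It fails at once if another thing on the desk is pushed more than 40 mm or knocked over (distance of any of case, spray, jar, carton, driver, lenscase from where it was at the start of the episode above 0.04 m or angle between any of spray, jar's own z axis and vertical above 0.8 rad).
It also fails if it takes over 66 s, if anything falls off the work surface, if the arm or the gripper's body presses on something with over 40 N, if the wrist force passes 120 N, or if a joint passes its speed limit or range.

## Working session

There is one attempt and no reset: what is moved stays moved. The work goes in short steps, Python scripts to look and compute and a tool call to move; the robot and the scene stay as the last step left them, time stands still between calls to the robot, and variables do not carry over. Pictures are saved under pics/ and viewed, about 8 in all and at most 12, crops included, and the job is handed in when it is done.

Besides the shell and the picture viewer there is one more tool, called after ">>>" as name(argument=value, ...), one argument or row to a line, values as JSON. play_rows: Moves the arm, as the interface text tells. Its arguments: {"type":"object","properties":{"targets":{"type":"array"},"gripper":{"type":"number"}},"required":["targets"]}

```bash
ls; mkdir -p pics
python3 - <<'E'
from station import monitor, viewer
import cv2,numpy as np
for n in("scene","top"):
    p,d=viewer.grab_frame(n); cv2.imwrite(f"pics/{n}0.png",p[:,:,::-1]); np.save(f"pics/{n}0.npy",d)
    c=viewer.camera_params(n); print(n,{k:np.round(v,3).tolist() for k,v in c.items()})
print(monitor.read_state())
E
```

```text
pics
scene {'fx': 386.624, 'fy': 386.624, 'cx': 315.268, 'cy': 199.911, 'extrinsics': [[-0.685, 0.728, 0.007, 340.365], [0.459, 0.44, -0.772, -141.644], [-0.565, -0.526, -0.636, 1623.891], [0.0, 0.0, 0.0, 1.0]]}
top {'fx': 421.693, 'fy': 421.693, 'cx': 320.432, 'cy': 200.803, 'extrinsics': [[-0.007, -1.0, 0.012, 6.25], [-0.996, 0.006, -0.09, 532.652], [0.09, -0.012, -0.996, 1201.494], [0.0, 0.0, 0.0, 1.0]]}
{'clock': 0.1, 'joint_positions': array([-1.24162383e+00,  3.51181612e-01,  1.65235193e+00, -7.60732475e-06,
        1.13911111e+00, -8.46077695e-02]), 'joint_vel': array([ 0.00045522, -0.00157444, -0.00296227, -0.00014111,  0.00100012,
        0.00145022]), 'joint_torque': array([ 1.46661532e-03, -5.06830108e+01, -2.91872692e+01, -6.35123774e-05,
        2.61283021e-03, -1.58073863e-06]), 'eef_pos': array([ 221.0645131 , -503.30179611,  238.81576673]), 'ee_rot': array([-3.14054384e+00, -8.20190893e-05,  4.13783410e-01]), 'wrist_force': array([-0.27211038, -0.07364613,  0.01054275]), 'ft_torque': array([-0.04920215,  0.05661194,  0.02869162]), 'gripper_width': 85.31680295969822}
```

View pics/scene0.png

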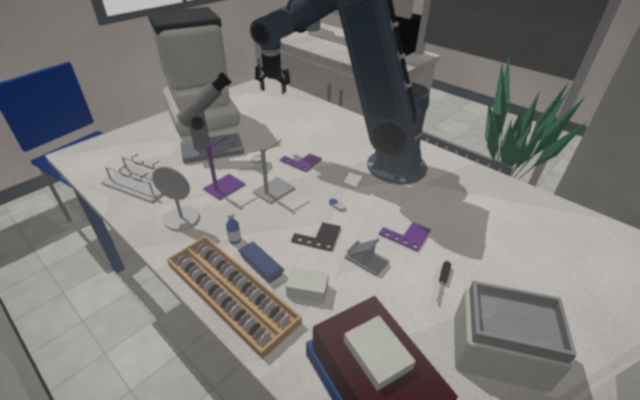

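View pics/top0.png

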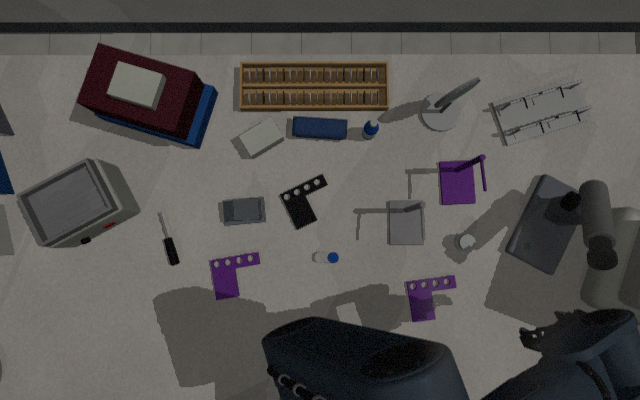

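Candidates: for the gauge, black at top (303,202), purple at (232,273) and purple at (430,297); I choose the black one. For the stand, grey steel at top (406,220) and purple at (458,182); I choose the grey one. Next is a close crop to check both.

Run:
```python
import cv2,numpy as np
a=cv2.imread("pics/top0.png"); s=cv2.imread("pics/scene0.png")
A=cv2.resize(a[160:260,210:450],None,fx=3.33,fy=3.33,interpolation=cv2.INTER_CUBIC)[:300,:800]
B=cv2.resize(s[130:280,190:430],None,fx=3.33,fy=3.33,interpolation=cv2.INTER_CUBIC)[:300,:800]
A=cv2.resize(a[165:255,215:440],(800,320)); B=cv2.resize(s[130:275,200:400],(386,280)); C=cv2.resize(s[130:210,240:310],(400,280))
o=np.zeros((600,800,3),np.uint8); o[:320]=A; o[320:,:386]=B; o[320:,400:]=C
cv2.imwrite("pics/crop1.png",np.clip(o*1.5,0,255).astype(np.uint8))
```

```text
(no output)
```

View pics/crop1.png

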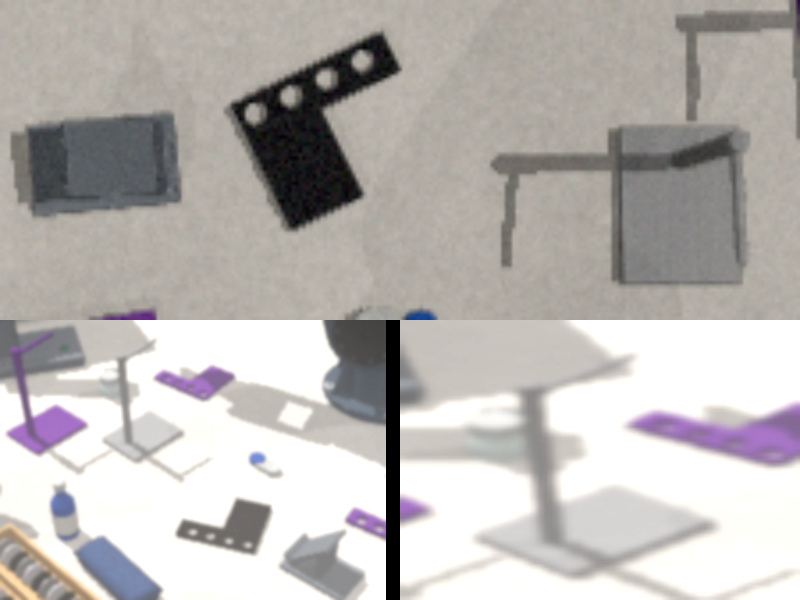

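Crop: the black L is at top (303,200), its leg at +y with four holes along the far edge. The grey stand's post foot is at (406,209) and its peg runs from (423,206) to (424,239), towards the robot. The rest is at (243,210).

```bash
cat > h.py <<'E'
import cv2,numpy as np
from station import monitor, viewer
def cam(n):
    c=viewer.camera_params(n); E=np.array(c["extrinsics"]); K=np.array([[c["fx"],0,c["cx"]],[0,c["fy"],c["cy"]],[0,0,1]]); return K,E
def ray(n,uv):
    K,E=cam(n); uv=np.atleast_2d(uv).astype(float)
    d=np.c_[uv,np.ones(len(uv))]@np.linalg.inv(K).T@E[:3,:3]   # depth-scaled dir
    return -E[:3,:3].T@E[:3,3], d
def onz(n,uv,z):
    o,d=ray(n,uv); return o+d*((z-o[2])/d[:,2])[:,None]
def cloud(n,D):
    v,u=np.mgrid[:400,:640]; o,d=ray(n,np.c_[u.ravel(),v.ravel()])
    return (o+d*D.ravel()[:,None]).reshape(400,640,3)
def proj(n,P):
    K,E=cam(n); p=(np.atleast_2d(P)@E[:3,:3].T+E[:3,3])@K.T; return p[:,:2]/p[:,2:]
def grab(n,name):
    p,d=viewer.grab_frame(n); cv2.imwrite(f"pics/{name}.png",p[:,:,::-1]); np.save(f"pics/{name}.npy",d); return p[:,:,::-1].copy(),d
E
python3 - <<'E'
from h import *
im=cv2.imread("pics/top0.png"); D=np.load("pics/top0.npy"); P=cloud("top",D)
hsv=cv2.cvtColor(im,cv2.COLOR_BGR2HSV)
m=((im.max(2)<50)).astype(np.uint8); m[:, :275]=0;m[:,335:]=0;m[:165]=0;m[235:]=0
cs,h=cv2.findContours(m,cv2.RETR_CCOMP,cv2.CHAIN_APPROX_NONE)
i=max(range(len(cs)),key=lambda i:cv2.contourArea(cs[i]))
print(cv2.contourArea(cs[i]))
w=onz("top",cs[i][:,0,:],10)[:,:2]
r=cv2.minAreaRect(w.astype(np.float32)); print("rect",r)
hm=(1-m);hm[:, :275]=0
hol=[]
for j,c in enumerate(cs):
    if h[0][j][3]==i and len(c)>5:
        k=np.zeros_like(m); cv2.drawContours(k,[c],-1,1,-1); k&=(1-m); wgt=k*im.max(2).astype(float)
        v,u=np.nonzero(k); q=onz("top",[[u.mean(),v.mean()]],5)[0]; hol.append(q); print("hole",u.mean(),v.mean(),len(u),q.round(1))
# gauge height
k=np.zeros_like(m);cv2.drawContours(k,cs,i,1,-1);k&=m; print("gz",np.median(P[k>0][:,2]))
# rest
R=P[190:230,215:272].reshape(-1,3); R=R[(R[:,2]>12)]
print("rest bbox",R.min(0),R.max(0))
for v in (200,210,218): print(v,[tuple(P[v,u].round(0)) for u in range(220,270,3)])
# peg
S=P[185:250,380:432].reshape(-1,3); S=S[S[:,2]>150]; print(len(S)); print(S[np.argsort(S[:,0])][::max(1,len(S)//25)].round(0))
p=cloud("scene",np.load("pics/scene0.npy")).reshape(-1,3)
c=S.mean(0); q=p[(abs(p[:,0]-c[0])<90)&(abs(p[:,1]-c[1])<60)&(p[:,2]>150)&(p[:,2]<260)]; print("scene",len(q)); print(q[np.argsort(q[:,0])][::max(1,len(q)//25)].round(0))
E
```

```text
1083.0
rect ((532.5794067382812, 36.59544372558594), (114.32878112792969, 138.00924682617188), 25.742494583129883)
hole 286.4848484848485 196.6060606060606 33 [547.4 102.9   5. ]
hole 296.4848484848485 191.6060606060606 33 [562.1  73.3   5. ]
hole 306.4848484848485 186.6060606060606 33 [576.8  43.7   5. ]
hole 316.4848484848485 181.6060606060606 33 [591.6  14.1   5. ]
gz 10.199338248830145
rest bbox [422.57923014  18.23230649  12.04155115] [ 545.88250884  287.91236061 1244.36370819]
200 [(np.float64(539.0), np.float64(300.0), np.float64(-3.0)), (np.float64(538.0), np.float64(288.0), np.float64(12.0)), (np.float64(538.0), np.float64(279.0), np.float64(12.0)), (np.float64(538.0), np.float64(272.0), np.float64(6.0)), (np.float64(531.0), np.float64(248.0), np.float64(82.0)), (np.float64(531.0), np.float64(240.0), np.float64(80.0)), (np.float64(532.0), np.float64(232.0), np.float64(76.0)), (np.float64(532.0), np.float64(226.0), np.float64(68.0)), (np.float64(533.0), np.float64(219.0), np.float64(55.0)), (np.float64(533.0), np.float64(211.0), np.float64(54.0)), (np.float64(534.0), np.float
[... 2800 characters left out ...]
05. -239.  194.]
 [ 507. -251.  207.]
 [ 509. -245.  212.]
 [ 510. -240.  201.]
 [ 512. -249.  208.]]
scene 111
[[ 418. -250.  206.]
 [ 429. -243.  205.]
 [ 433. -250.  204.]
 [ 443. -244.  207.]
 [ 451. -245.  206.]
 [ 456. -246.  199.]
 [ 467. -244.  205.]
 [ 472. -243.  204.]
 [ 482. -243.  204.]
 [ 487. -243.  198.]
 [ 492. -248.  198.]
 [ 498. -242.  187.]
 [ 500. -241.  172.]
 [ 501. -238.  186.]
 [ 503. -243.  176.]
 [ 503. -241.  190.]
 [ 504. -253.  209.]
 [ 505. -244.  185.]
 [ 506. -236.  160.]
 [ 506. -241.  162.]
 [ 507. -247.  193.]
 [ 507. -241.  192.]
 [ 508. -245.  203.]
 [ 509. -242.  172.]
 [ 509. -247.  206.]
 [ 510. -247.  166.]
 [ 510. -251.  172.]
 [ 511. -247.  191.]]
```

Run:
```python
from h import *
D=np.load("pics/top0.npy"); P=cloud("top",D)
R=P[185:235,212:275].reshape(-1,3)
B=R[(R[:,2]>38)&(R[:,2]<95)]
r=cv2.minAreaRect(B[:,:2].astype(np.float32)); print(r)
A=np.c_[B[:,:2],np.ones(len(B))]; k=np.linalg.lstsq(A,B[:,2],rcond=None)[0]
for _ in range(3):
    e=abs(A@k-B[:,2]); g=e<6; k=np.linalg.lstsq(A[g],B[g,2],rcond=None)[0]
print("plane",k,"slope",np.hypot(*k[:2]),"yaw",np.arctan2(k[1],k[0]), "n",g.sum(),len(B))
print("y where z=25 at x=505:",(25-k[2]-k[0]*505)/k[1])
```

```text
((506.8069152832031, 220.56109619140625), (58.51493835449219, 55.56990051269531), 5.481031894683838)
plane [-9.09885556e-02  9.66668682e-01 -1.04226051e+02] slope 0.9709414291963309 yaw 1.664645715611664 n 422 450
y where z=25 at x=505: 181.21542057898017
```

>>> play_rows(
  targets=[
    [1.9, 3.7, 0, 0.004],
    [1.9, 3.7, 0, 0.004],
    [1.9, 3.7, 0, 0.004],
    [1.9, 3.7, 0, 0.004],
    [1.9, 3.7, 0, 0.004],
    [1.9, 3.7, 0, 0.004],
    [1.9, 3.7, 0, 0.004],
    [1.9, 3.7, 0, 0.004],
    [1.9, 3.7, 0, 0.004],
    [1.9, 3.7, 0, 0.004],
  ],
  gripper=-1,
)

```text
clock: 0.93
eef_pos: [405.7, -131.9, 236.4]
ee_rot: [-3.139, 0.001, 0.444]
wrist_force: [0.8, -1.5, 0.0]
gripper_width: 85.1
```

>>> play_rows(
  targets=[
    [2, 3.6, 0, 0.002],
    [2, 3.6, 0, 0.002],
    [2, 3.6, 0, 0.002],
    [2, 3.6, 0, 0.002],
    [2, 3.6, 0, 0.002],
    [1.1, 2.0, -2, 0],
    [0, 0, -3, 0],
    [0, 0, -3, 0],
  ],
)

```text
clock: 1.6
eef_pos: [520.7, 80.7, 158.7]
ee_rot: [3.141, -0.01, 0.463]
wrist_force: [0.9, 0.1, -0.8]
gripper_width: 85.6
```

>>> play_rows(
  targets=[
    [-0.4, -1.15, -3, -0.005],
    [0, 0, -3, 0],
    [0, 0, -3, 0],
    [0, 0, 0, 0],
  ],
)

```text
clock: 1.93
eef_pos: [513.3, 70.3, 59.8]
ee_rot: [-3.14, -0.004, 0.461]
wrist_force: [-1.4, -0.2, 0.0]
gripper_width: 85.4
```

Run:
```python
from h import *
im,d=grab("scene","s1"); st=monitor.read_state(); print(st["eef_pos"],st["ee_rot"])
t=np.array(st["eef_pos"]); print("tcp px",proj("scene",t))
cv2.imwrite("pics/s1c.png",cv2.resize(im[160:290,260:420],None,fx=4.5,fy=4.5,interpolation=cv2.INTER_CUBIC))
P=cloud("scene",d)
# lowest finger points around tcp
q=P[(np.hypot(P[...,0]-t[0],P[...,1]-t[1])<75)&(P[...,2]>20)&(P[...,2]<110)]
print(len(q),np.percentile(q[:,2],[0,2,5,10,20]))
```

```text
[514.53406483  70.4359929   62.3264733 ] [-3.14071487 -0.00608963  0.46091058]
tcp px [[327.41897762 223.72217216]]
96 [65.8061939  67.20223376 69.10279072 73.83509362 75.93520912]
```

View pics/s1c.png

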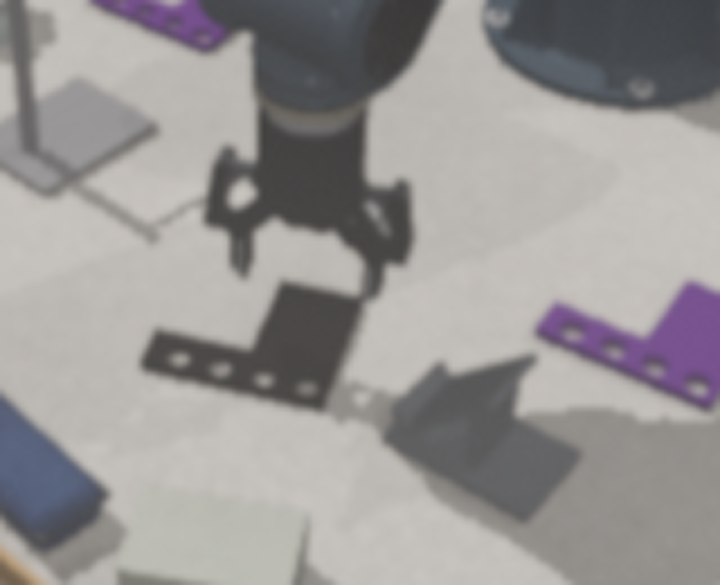

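>>> play_rows(
  targets=[
    [0.2, -0.1, -2.5, -0.005],
    [0, 0, -2, 0],
    [0, 0, -1, 0],
    [0, 0, 0, 0],
    [0, 0, 0, 0],
  ],
)

```text
clock: 2.4
eef_pos: [521.6, 69.8, 13.5]
ee_rot: [3.139, -0.015, 0.456]
wrist_force: [-0.5, 0.1, 0.7]
gripper_width: 85.9
```

>>> play_rows(
  targets=[
    [-0.3, 0, -0.7, 0],
    [-0.1, 0, -0.3, 0],
    [0, 0, 0, 0],
    [0, 0, 0, 0],
  ],
)

```text
clock: 2.73
eef_pos: [519.5, 70.0, 7.0]
ee_rot: [3.136, -0.02, 0.456]
wrist_force: [-0.1, -0.4, -0.3]
gripper_width: 85.6
```

>>> play_rows(
  targets=[
    [-0.3, 0, -0.5, 0],
    [0, 0, -0.2, 0],
    [0, 0, 0, 0],
  ],
)

```text
clock: 2.98
eef_pos: [516.6, 70.0, 0.2]
ee_rot: [3.136, -0.022, 0.456]
wrist_force: [-0.1, 0.3, 0.4]
gripper_width: 85.6
```

>>> play_rows(
  targets=[
    [0, 0, 0, 0],
    [0, 0, 0, 0],
    [0, 0, 0, 0],
    [0, 0, 0, 0],
    [0, 0, 0, 0],
    [0, 0, 0, 0],
    [0, 0, 0, 0],
  ],
  gripper=1,
)

```text
clock: 3.57
eef_pos: [517.4, 70.2, 2.9]
ee_rot: [3.136, -0.023, 0.456]
wrist_force: [-0.4, -0.8, -1.2]
gripper_width: 64.3
```

>>> play_rows(
  targets=[
    [0, 0, 0.5, 0],
    [0, 0, 1.5, 0],
    [0, 0, 3, 0],
    [0, 0, 3, 0],
    [0, 0, 3, 0],
    [0, 0, 3, 0],
    [0, 0, 2, 0],
    [0, 0, 0, 0],
  ],
)

```text
clock: 4.23
eef_pos: [513.7, 70.1, 169.2]
ee_rot: [3.138, -0.016, 0.456]
wrist_force: [0.7, -0.7, -1.2]
gripper_width: 63.8
```

>>> play_rows(
  targets=[
    [0, 1.5, 0, 0.12],
    [0, 1.5, 0, 0.12],
    [0, 1.5, 0, 0.12],
    [0, 1.5, 0, 0.12],
    [0, 1.5, 0, 0.12],
    [0, 1.5, 0, 0.12],
    [0, 1.5, 0, 0.12],
    [0, 1.5, 0, 0.12],
    [0, 1.5, 0, 0.12],
    [0, 1.5, 0, 0.12],
  ],
)

```text
clock: 5.07
eef_pos: [510.1, 223.4, 163.5]
ee_rot: [-3.138, -0.014, 1.698]
wrist_force: [0.1, -0.3, -1.0]
gripper_width: 64.0
```

>>> play_rows(
  targets=[
    [-0.3, 0, -2.5, -0.03],
    [0, 0, -2.5, 0],
    [0, 0, -1.0, 0],
    [0, 0, 0, 0],
    [0, 0, 0, 0],
  ],
)

```text
clock: 5.48
eef_pos: [505.2, 226.1, 98.7]
ee_rot: [-3.135, -0.013, 1.679]
wrist_force: [-0.1, 0.0, -1.2]
gripper_width: 64.6
```

Run:
```python
from h import *
im,d=grab("scene","s2"); st=monitor.read_state(); print(st["eef_pos"],st["ee_rot"])
it,dt=grab("top","t2")
o=np.hstack([cv2.resize(im[170:280,310:420],(400,400),interpolation=cv2.INTER_CUBIC),cv2.resize(it[150:270,190:310],(400,400),interpolation=cv2.INTER_CUBIC)])
cv2.imwrite("pics/c2.png",np.clip(o*1.4,0,255).astype(np.uint8))
```

```text
[505.26812224 225.99582704  99.00297415] [-3.13544436 -0.01348339  1.67906513]
```

View pics/c2.png

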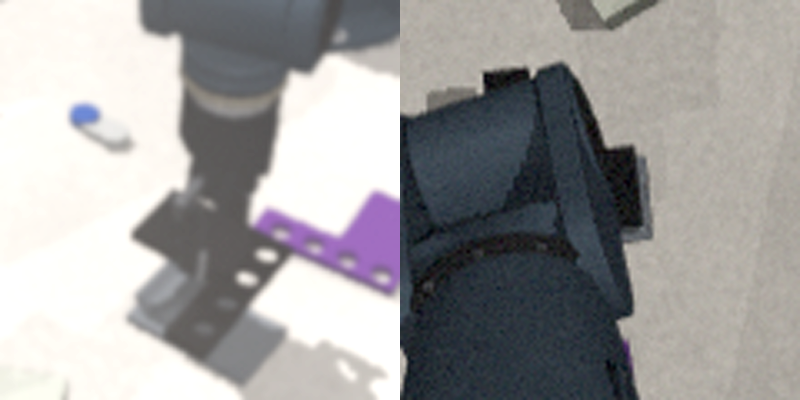

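>>> play_rows(
  targets=[
    [0.1, -0.2, -0.5, -0.014],
    [0, 0, -0.1, 0],
    [0, 0, 0, 0],
  ],
)

```text
clock: 5.83
eef_pos: [508.3, 223.9, 95.6]
ee_rot: [-3.141, -0.015, 1.663]
wrist_force: [0.6, -0.6, -1.3]
gripper_width: 64.3
```

Run:
```python
from h import *
st=monitor.read_state(); t=st["eef_pos"]; print(t,st["ee_rot"])
print("foot edge top-view (t2)",onz("top",[[262,207]],105), "lip px->",onz("top",[[265,207]],33))
```

```text
[508.25132445 223.91718583  95.61202665] [-3.14081637 -0.01470506  1.66271635]
foot edge top-view (t2) [[509.42190661 162.18344111 105.        ]] lip px-> [[514.86018395 162.66539577  33.        ]]
```

>>> play_rows(
  targets=[
    [-0.15, 0, -0.25, 0],
    [0, 0, 0, 0],
    [0, 0, 0, 0],
  ],
)

```text
clock: 6.08
eef_pos: [507.2, 223.8, 93.8]
ee_rot: [3.141, -0.015, 1.662]
wrist_force: [-0.1, -0.2, -0.6]
gripper_width: 64.2
```

>>> play_rows(
  targets=[
    [0, 0, 0, 0],
    [0, 0, 0, 0],
    [0, 0, 0, 0],
    [0, 0, 0, 0],
    [0, 0, 0, 0],
    [0, 0, 0, 0],
    [0, 0, 0.5, 0],
  ],
  gripper=-1,
)

```text
clock: 6.67
eef_pos: [507.3, 224.0, 99.2]
ee_rot: [3.14, -0.015, 1.662]
wrist_force: [-0.4, -1.1, -0.1]
gripper_width: 85.4
```

>>> play_rows(
  targets=[
    [0, 0, 2, 0],
    [0, 0, 3, 0],
    [0, 0, 3, 0],
    [0, 0, 3, 0.12],
    [0, 0, 0, 0.12],
    [0, 0, 0, 0.12],
  ],
)

```text
clock: 7.17
eef_pos: [506.2, 223.6, 216.4]
ee_rot: [3.141, -0.012, 2.031]
wrist_force: [-0.8, -0.2, -1.0]
gripper_width: 85.2
```

Run:
```python
from h import *
im,d=grab("scene","s3"); st=monitor.read_state(); print(st["eef_pos"],st["ee_rot"])
it,dt=grab("top","t3")
o=np.hstack([cv2.resize(im[170:280,310:420],(400,400),interpolation=cv2.INTER_CUBIC),cv2.resize(it[150:270,190:310],(400,400),interpolation=cv2.INTER_CUBIC)])
cv2.imwrite("pics/c3.png",np.clip(o*1.4,0,255).astype(np.uint8))
```

```text
[506.64911293 223.7606497  216.96941642] [ 3.13935355 -0.01213687  2.04052768]
```

View pics/c3.png

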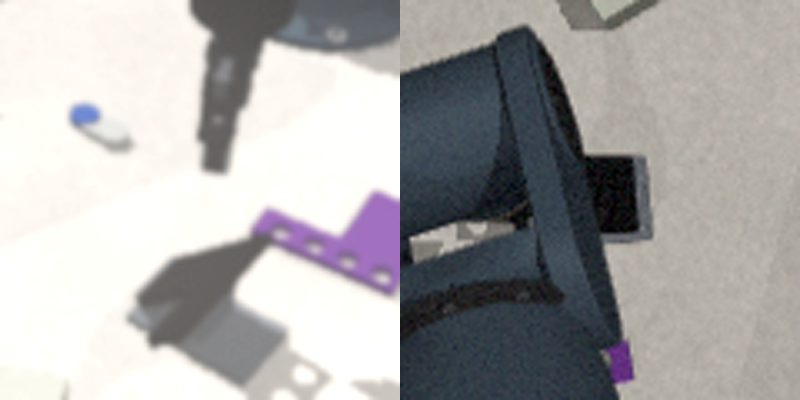

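The gauge leans on the rest with its foot inside the lip. In the top crop the foot edge is at (637,200), just inside the grey lip. Next I measure the plane of the plate and its free end.

Run:
```python
from h import *
u=np.array([np.cos(1.665),np.sin(1.665),0]); w=np.array([-np.sin(1.665),np.cos(1.665),0]); c=np.array([510.3,182.5,0])
for n,f in(("scene","s3"),("top","t3")):
    im=cv2.imread(f"pics/{f}.png"); P=cloud(n,np.load(f"pics/{f}.npy"))
    g=(im.max(2)<70)&(P[...,2]>25)&(P[...,2]<135)&(np.hypot(P[...,0]-520,P[...,1]-220)<130)
    Q=P[g]-c; L=np.c_[Q@u,Q@w,Q[:,2]]
    A=np.c_[L[:,:2],np.ones(len(L))]; k=np.linalg.lstsq(A,L[:,2],rcond=None)[0]
    for _ in range(4):
        e=abs(A@k-L[:,2])<5; k=np.linalg.lstsq(A[e],L[e,2],rcond=None)[0]
    print(n,len(L),e.sum(),"z=aX+bY+c",k.round(3)); L=L[e]
    print("pct X,Y,z",np.percentile(L,[1,5,50,95,99],axis=0).round(1).tolist())
```

```text
scene 0 0 z=aX+bY+c [0. 0. 0.]Traceback (most recent call last):
  File "<stdin>", line 11, in <module>
    return _quantile_unchecked(
        a, q, axis, out, overwrite_input, method, keepdims, weights)
    return _ureduce(a,
                    func=_quantile_ureduce_func,
    ...<5 lines>...
                    overwrite_input=overwrite_input,
                    method=method)
    r = func(a, **kwargs)
    result = _quantile(arr,
                       quantiles=q,
    ...<2 lines>...
                       out=out,
                       weights=wgt)
    slices_having_nans = np.isnan(arr[-1, ...])
                                  ~~~^^^^^^^^^
IndexError: index -1 is out of bounds for axis 0 with size 0
```

>>> play_rows(
  targets=[
    [0, -2.5, 0, 0.12],
    [0, -2.5, 0, 0.12],
    [0, -2.5, 0, 0.12],
    [0, -2.5, 0, 0.12],
    [0, -2.5, 0, 0.12],
    [0, -2.5, 0, 0.12],
    [0, -2.5, 0, 0.12],
    [0, -2.5, 0, 0.12],
    [0, -2, 0, 0.12],
    [0, -1, 0, 0.1],
  ],
)

```text
clock: 8.1
eef_pos: [502.4, -14.4, 213.1]
ee_rot: [-3.14, -0.019, -3.074]
wrist_force: [0.3, 0.8, 1.0]
gripper_width: 85.3
```

Run:
```python
from h import *
im,d=grab("top","t4"); grab("scene","s4"); P=cloud("top",d); st=monitor.read_state(); print(st["eef_pos"],st["ee_rot"],st["joint_positions"])
u=np.array([np.cos(1.665),np.sin(1.665),0]); w=np.array([-np.sin(1.665),np.cos(1.665),0]); c=np.array([510.3,182.5,0])
g=(im.max(2)<45)&(P[...,2]>25)&(P[...,2]<135)&(np.hypot(P[...,0]-520,P[...,1]-220)<110)
Q=P[g]-c; L=np.c_[Q@u,Q@w,Q[:,2]]
A=np.c_[L[:,:2],np.ones(len(L))]; k=np.linalg.lstsq(A,L[:,2],rcond=None)[0]
for _ in range(4):
    e=abs(A@k-L[:,2])<6; k=np.linalg.lstsq(A[e],L[e,2],rcond=None)[0]
print(len(L),e.sum(),"z=aX+bY+c",k.round(3)); L=L[e]
print("pct X,Y,z",np.percentile(L,[1,5,50,95,99],axis=0).round(1).tolist())
cv2.imwrite("pics/c4.png",np.clip(cv2.resize(im[150:270,190:310],(500,500),interpolation=cv2.INTER_CUBIC)*1.4,0,255).astype(np.uint8))
```

```text
[502.49178013 -13.70834929 213.04727736] [-3.1400204  -0.01921622 -3.07748159] [-0.11733769  0.30485061  1.78810906 -0.00572442  1.06725706 -1.7494513 ]
1116 1024 z=aX+bY+c [ 9.8600e-01 -5.0000e-03  3.8919e+01]
pct X,Y,z [[-10.2, -107.0, 30.1], [-2.8, -97.0, 35.6], [46.6, -11.6, 85.1], [75.0, 25.1, 112.7], [77.9, 28.5, 115.4]]
```

View pics/c4.png

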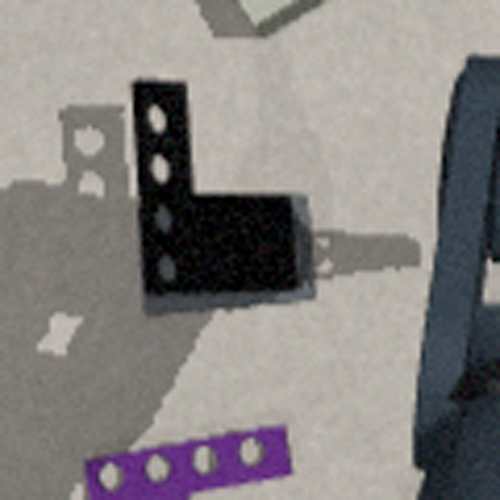

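The gauge sits fully seated at 45° (slope 0.986), with holes 3 and 4 standing clear of the board. Next I regrasp the free part of the long arm.

>>> play_rows(
  targets=[
    [0.75, 3.3, 0, 0.015],
    [0.75, 3.3, 0, 0.015],
    [0.75, 3.3, 0, 0],
    [0.75, 3.3, 0, 0],
    [0.75, 3.3, 0, 0],
    [0.75, 3.3, 0, 0],
    [0.75, 3.3, 0, 0],
    [0.7, 2.5, 0, 0],
    [0, 0, 0, 0],
  ],
)

```text
clock: 8.95
eef_pos: [559.1, 260.4, 210.8]
ee_rot: [-3.14, -0.024, -3.115]
wrist_force: [0.8, 0.9, 0.2]
gripper_width: 85.6
```

>>> play_rows(
  targets=[
    [0.3, -0.5, -3, 0.06],
    [0, 0, -3, 0],
    [0, 0, -2.5, 0],
    [0, 0, -1.5, 0],
    [0, 0, 0, 0],
  ],
)

```text
clock: 9.37
eef_pos: [559.2, 261.5, 106.7]
ee_rot: [-3.141, -0.023, -3.079]
wrist_force: [-0.4, -0.5, 0.1]
gripper_width: 85.7
```

>>> play_rows(
  targets=[
    [0.2, -0.6, -1, 0.03],
    [0.1, -0.1, -0.7, 0],
    [0, 0, 0, 0],
  ],
)

```text
clock: 9.62
eef_pos: [561.2, 255.7, 89.6]
ee_rot: [-3.14, -0.024, -3.06]
wrist_force: [0.5, 0.1, 0.1]
gripper_width: 85.4
```

Good. Next: partial closure, pull off square to the board, then close fully in free air.

>>> play_rows(
  targets=[
    [0, 0, 0, 0],
    [0, 0, 0, 0],
    [0, 0, 0, 0],
    [0, 0, 0, 0],
    [0, 0, 0, 0],
    [0, 0, 0, 0],
    [0, 0, 0, 0],
    [0, 0, 0, 0],
  ],
  gripper=0.35,
)

```text
clock: 10.28
eef_pos: [562.5, 255.1, 94.9]
ee_rot: [-3.138, -0.02, -3.066]
wrist_force: [-1.0, -1.6, 1.6]
gripper_width: 29.2
```

Run:
```python
from h import *
im,d=grab("scene","s5")
cv2.imwrite("pics/c5.png",np.clip(cv2.resize(im[140:280,300:440],(560,560),interpolation=cv2.INTER_CUBIC)*1.1,0,255).astype(np.uint8))
```

```text
(no output)
```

View pics/c5.png

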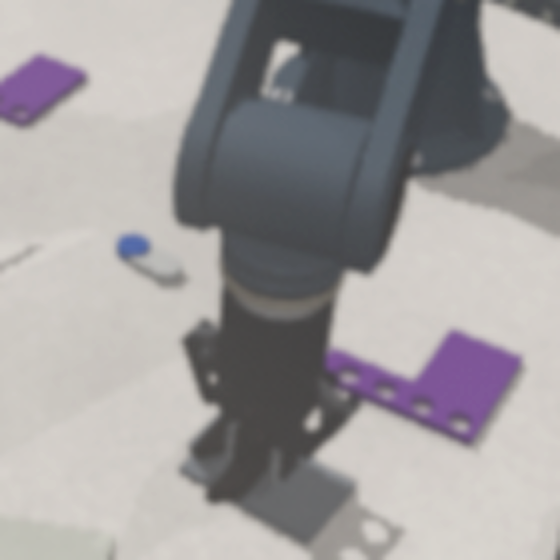

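The fingers straddle the long arm at crop (240,470) and the gauge is still on the rest; the opening is 29 mm.

>>> play_rows(
  targets=[
    [0, -0.5, 0.5, 0],
    [0, -0.7, 0.7, 0],
    [0, -1, 1, 0],
    [0, -1, 1.2, 0],
    [0, -1, 1.5, 0],
    [0, 0, 1, 0],
  ],
)

```text
clock: 10.83
eef_pos: [562.4, 210.2, 158.1]
ee_rot: [-3.14, -0.02, -3.066]
wrist_force: [0.1, -0.1, 0.1]
gripper_width: 28.1
```

>>> play_rows(
  targets=[
    [0, 0, 1, 0],
    [0, 0, 1, 0],
    [0, 0, 1, 0],
    [0, 0, 0.5, 0],
    [0, 0, 0, 0],
    [0, 0, 0, 0],
    [0, 0, 0, 0],
  ],
  gripper=1,
)

```text
clock: 11.42
eef_pos: [563.1, 210.3, 200.3]
ee_rot: [-3.141, -0.015, -3.067]
wrist_force: [-0.3, -0.1, -0.6]
gripper_width: 0.1
```

Run:
```python
from h import *
im,d=grab("scene","s6"); it,dt=grab("top","t6")
o=np.hstack([cv2.resize(im[120:280,290:450],(400,400),interpolation=cv2.INTER_CUBIC),cv2.resize(it[130:290,180:340],(400,400),interpolation=cv2.INTER_CUBIC)])
cv2.imwrite("pics/c6.png",np.clip(o*1.2,0,255).astype(np.uint8))
```

```text
(no output)
```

View pics/c6.png

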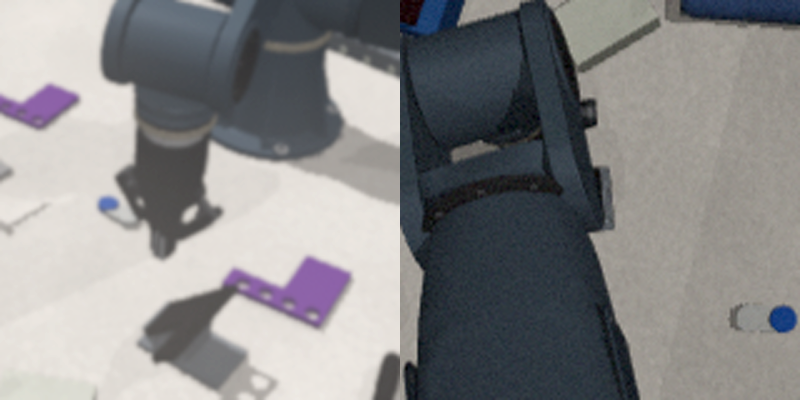

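The gauge slipped and stayed on the rest: the hand had crept up, so the fingertips missed the strip's lower corner. I check that it hasn't moved and grip again lower.

>>> play_rows(
  targets=[
    [0, 2, 0, 0.02],
    [0, 2, 0, 0],
    [0, 0.5, 0, 0],
    [0, 0, 0, 0],
    [0, 0, 0, 0],
  ],
  gripper=-0.6,
)

```text
clock: 11.93
eef_pos: [562.1, 255.8, 197.2]
ee_rot: [-3.14, -0.02, -3.047]
wrist_force: [-0.1, -0.1, -0.2]
gripper_width: 60.7
```

Run:
```python
from h import *
a=cv2.imread("pics/s4.png").astype(int); b=cv2.imread("pics/s6.png").astype(int)
r=(slice(232,275),slice(335,400)); D=abs(a[r]-b[r]).max(2); print("diff>25 px:",(D>25).sum(), D.mean())
st=monitor.read_state(); print(st["eef_pos"],st["ee_rot"],st["gripper_width"])
```

```text
diff>25 px: 383 8.356350626118068
[562.0638386  255.80046303 197.20222529] [-3.13956348 -0.02001253 -3.04651494] 60.685066117629546
```

Run:
```python
from h import *
u=np.array([np.cos(1.665),np.sin(1.665),0]); w=np.array([-np.sin(1.665),np.cos(1.665),0]); c=np.array([510.3,182.5,0])
for f in("s4","s6"):
    P=cloud("scene",np.load(f"pics/{f}.npy")); Q=(P-c).reshape(-1,3); L=np.c_[Q@u,Q@w,Q[:,2]]
    for lo,hi in((-105,-75),(-65,-40),(-20,20)):
        M=L[(L[:,1]>lo)&(L[:,1]<hi)&(L[:,2]>75)&(L[:,2]<140)&(L[:,0]>-20)&(L[:,0]<110)]
        print(f,lo,len(M),np.percentile(M,[2,50,98],axis=0).round(0).tolist() if len(M) else "")
```

```text
s4 -105 67 [[50.0, -104.0, 90.0], [71.0, -90.0, 107.0], [80.0, -76.0, 115.0]]
s4 -65 54 [[52.0, -64.0, 92.0], [73.0, -53.0, 108.0], [81.0, -41.0, 115.0]]
s4 -20 101 [[37.0, -19.0, 77.0], [64.0, -1.0, 102.0], [83.0, 20.0, 116.0]]
s6 -105 65 [[50.0, -104.0, 90.0], [73.0, -92.0, 110.0], [81.0, -76.0, 116.0]]
s6 -65 49 [[52.0, -65.0, 93.0], [74.0, -53.0, 109.0], [81.0, -41.0, 115.0]]
s6 -20 102 [[37.0, -19.0, 77.0], [63.0, -2.0, 100.0], [81.0, 19.0, 115.0]]
```

Gauge unchanged. Descend lower.

>>> play_rows(
  targets=[
    [0, 0, -3, 0],
    [0, 0, -3, 0],
    [0, 0, -2.5, 0],
    [0, 0, -1.5, 0],
    [0, 0, 0, 0],
  ],
)

```text
clock: 12.35
eef_pos: [562.5, 252.2, 94.5]
ee_rot: [-3.14, -0.017, -3.048]
wrist_force: [0.6, 1.6, 0.4]
gripper_width: 68.6
```

>>> play_rows(
  targets=[
    [0, 0.3, -1, 0],
    [0, 0, -0.4, 0],
    [0, 0, 0, 0],
  ],
)

```text
clock: 12.6
eef_pos: [563.2, 254.1, 80.5]
ee_rot: [-3.139, -0.017, -3.05]
wrist_force: [1.3, 0.3, -0.5]
gripper_width: 68.2
```

>>> play_rows(
  targets=[
    [0, 0, -0.05, 0],
    [0, 0, -0.05, 0],
    [0, 0, -0.05, 0],
    [0, 0, 0, 0],
    [0, 0, 0, 0],
  ],
  gripper=0.3,
)

```text
clock: 13.02
eef_pos: [564.6, 253.8, 81.8]
ee_rot: [-3.139, -0.013, -3.049]
wrist_force: [0.3, -2.7, -0.0]
gripper_width: 30.4
```

>>> play_rows(
  targets=[
    [0, 0, 0, 0],
    [0, -0.2, 0.2, 0],
    [0, -0.3, 0.3, 0],
    [0, -0.4, 0.4, 0],
    [0, -0.5, 0.5, 0],
    [0, -0.6, 0.6, 0],
  ],
  gripper=1,
)

```text
clock: 13.52
eef_pos: [564.2, 233.3, 103.1]
ee_rot: [-3.14, -0.013, -3.048]
wrist_force: [0.8, 0.1, -1.4]
gripper_width: 28.4
```

>>> play_rows(
  targets=[
    [0, -0.6, 0.6, 0],
    [0, -0.6, 0.8, 0],
    [0, -0.6, 1, 0],
    [0, -0.6, 1, 0],
    [0, 0, 1.5, 0],
    [0, 0, 1.5, 0],
    [0, 0, 1.5, 0],
    [0, 0, 1, 0],
    [0, 0, 0, 0],
    [0, 0, 0, 0],
  ],
)

```text
clock: 14.35
eef_pos: [564.8, 202.3, 204.6]
ee_rot: [-3.141, -0.008, -3.052]
wrist_force: [0.4, 0.0, -1.8]
gripper_width: 28.3
```

Run:
```python
from h import *
im,d=grab("scene","s7"); it,dt=grab("top","t7"); st=monitor.read_state(); print(st["eef_pos"],st["ee_rot"],st["gripper_width"],st["wrist_force"])
o=np.hstack([cv2.resize(im[120:280,290:450],(400,400),interpolation=cv2.INTER_CUBIC),cv2.resize(it[130:290,180:340],(400,400),interpolation=cv2.INTER_CUBIC)])
cv2.imwrite("pics/c7.png",np.clip(o*1.2,0,255).astype(np.uint8))
```

```text
[564.59704524 202.37066672 203.87569669] [-3.14073887 -0.00935941 -3.05154565] 28.455315789189093 [-0.477127   -0.19724756 -1.86583395]
```

View pics/c7.png

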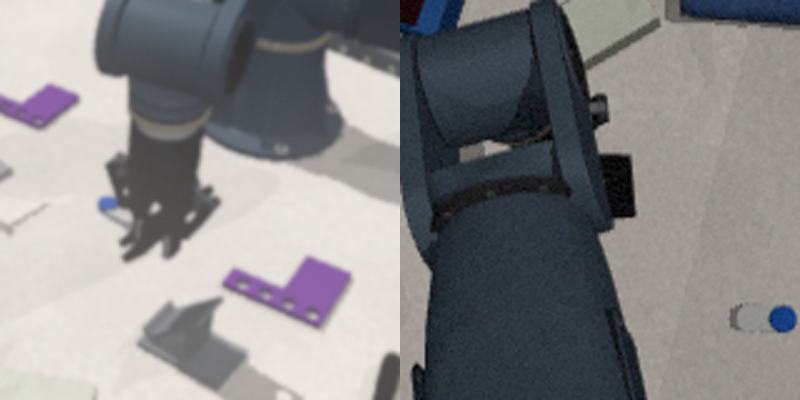

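The gauge is lifted but jammed between the pads at about 55°: in the top crop the foot edge is at (633,185). I will set its foot back in the lip, loosen to a cage, tip it upright about the lip with the hand, then close.

Run:
```python
from h import *
u=np.array([np.cos(1.665),np.sin(1.665),0]); w=np.array([-np.sin(1.665),np.cos(1.665),0]); c=np.array([510.3,182.5,0])
im=cv2.imread("pics/t7.png"); P=cloud("top",np.load("pics/t7.npy"))
g=np.zeros(im.shape[:2],bool); g[185:225,255:290]=1
g&=(im.max(2)<45)&(P[...,2]>90)&(P[...,2]<260)
Q=P[g]-c; L=np.c_[Q@u,Q@w,Q[:,2]]
# per column profile
for lo in range(-60,10,6):
    M=L[(L[:,0]>=lo)&(L[:,0]<lo+6)]
    if len(M)>3: print(lo,len(M),"z",np.percentile(M[:,2],[10,50,90]).round(0),"Y",np.percentile(M[:,1],[2,98]).round(0))
t=np.array([564.6,202.4,203.9])-c; print("tcp XYz",t@u,t@w,t[2])
```

```text
-54 57 z [152. 155. 158.] Y [-27.  30.]
-48 67 z [158. 162. 165.] Y [-29.  33.]
-42 66 z [165. 168. 172.] Y [-29.  32.]
-36 61 z [171. 175. 179.] Y [-28.  30.]
-30 17 z [178. 180. 184.] Y [-29.   3.]
tcp XYz 14.704068617275304 -55.93112162381925 203.9
```

>>> play_rows(
  targets=[
    [-0.25, 2.6, 0, 0],
    [-0.25, 2.5, 0, 0],
    [0, 0, -3, 0],
    [0, 0, -3, 0],
    [0, 0, -2.5, 0],
    [0, 0, -1, 0],
    [0, 0, 0, 0],
  ],
)

```text
clock: 15.03
eef_pos: [557.2, 255.1, 100.8]
ee_rot: [-3.139, -0.014, -3.051]
wrist_force: [-1.2, 0.2, -2.0]
gripper_width: 28.4
```

>>> play_rows(
  targets=[
    [0.1, -0.2, -0.5, 0],
    [0, 0, -0.3, 0],
    [0, 0, 0, 0],
  ],
)

```text
clock: 15.28
eef_pos: [558.7, 252.8, 93.3]
ee_rot: [-3.139, -0.014, -3.052]
wrist_force: [-0.2, -0.1, -1.7]
gripper_width: 28.5
```

>>> play_rows(
  targets=[
    [0, 0, -0.1, 0],
    [0, 0, -0.1, 0],
    [0, 0, -0.1, 0],
    [0, 0, -0.1, 0],
    [0, 0, 0, 0],
  ],
  gripper=-0.1,
)

```text
clock: 15.7
eef_pos: [561.0, 253.2, 93.0]
ee_rot: [-3.141, -0.008, -3.052]
wrist_force: [0.2, -0.6, -0.0]
gripper_width: 47.0
```

>>> play_rows(
  targets=[
    [0, 0, -0.6, 0],
    [0.05, -0.5, 0.2, 0],
    [0.06, -0.7, 0.4, 0],
    [0.06, -0.7, 0.4, 0],
    [0.06, -0.7, 0.3, 0],
    [0, 0, 0, 0],
  ],
)

```text
clock: 16.2
eef_pos: [564.1, 225.2, 101.7]
ee_rot: [3.141, -0.006, -3.052]
wrist_force: [0.5, 0.9, -0.5]
gripper_width: 47.0
```

```bash
cat > m.py <<'E'
from h import *
import sys
u=np.array([np.cos(1.665),np.sin(1.665),0]); w=np.array([-np.sin(1.665),np.cos(1.665),0]); c=np.array([510.3,182.5,0])
n=sys.argv[1]; im,d=grab("top","t"+n); grab("scene","s"+n); P=cloud("top",d); st=monitor.read_state()
t=st["eef_pos"]-c; print("tcp XYz",(t@u).round(1),(t@w).round(1),t[2].round(1),st["gripper_width"])
g=(im.max(2)<50); Q=(P-c)[g]; L=np.c_[Q@u,Q@w,Q[:,2]]; L=L[(abs(L[:,1])<32)&(L[:,0]>-70)&(L[:,0]<70)&(L[:,2]>25)&(L[:,2]<240)]
for lo in range(-70,70,5):
    M=L[(L[:,0]>=lo)&(L[:,0]<lo+5)]
    if len(M)>3: print(lo,len(M),"z",np.percentile(M[:,2],[10,50,90]).round(0),"Y",np.percentile(M[:,1],[2,98]).round(0))
E
python3 m.py 8
```

```text
tcp XYz 38.3 -57.3 101.1 46.913030549749884
-10 15 z [31. 34. 37.] Y [-29.  21.]
-5 45 z [34. 38. 43.] Y [-30.  30.]
0 9 z [42. 45. 46.] Y [-29.  30.]
```

>>> play_rows(
  targets=[
    [0.06, -0.7, 0.3, 0],
    [0.06, -0.7, 0.3, 0],
    [0.06, -0.7, 0.2, 0],
    [0.06, -0.7, 0.1, 0],
    [0.05, -0.5, 0, 0],
    [0, 0, 0, 0],
  ],
)

```text
clock: 16.8
eef_pos: [566.5, 189.4, 110.8]
ee_rot: [3.141, -0.007, -3.051]
wrist_force: [0.5, -0.0, -0.1]
gripper_width: 47.0
```

```bash
python3 m.py 9
python3 - <<'E'
import cv2,numpy as np
im=cv2.imread("pics/s9.png");it=cv2.imread("pics/t9.png")
o=np.hstack([cv2.resize(im[150:280,300:430],(400,400),interpolation=cv2.INTER_CUBIC),cv2.resize(it[130:290,180:340],(400,400),interpolation=cv2.INTER_CUBIC)])
cv2.imwrite("pics/c9.png",np.clip(o*1.2,0,255).astype(np.uint8))
E
```

```text
tcp XYz 2.4 -56.6 110.7 46.87481904521103
```

View pics/c9.png

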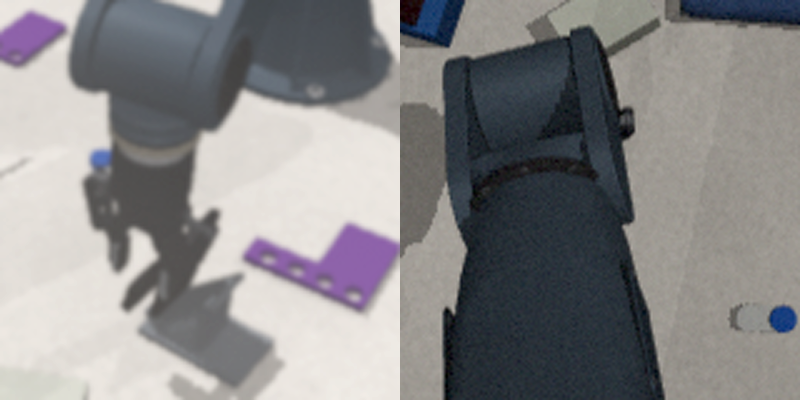

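The gauge now stands steeply inside the cage (strip end at crop (125,300), +X finger behind it). Close.

>>> play_rows(
  targets=[
    [0, 0, 0, 0],
    [0, 0, 0, 0],
    [0, 0, 0, 0],
    [0, 0, 0, 0],
    [0, 0, 0, 0],
    [0, 0, 0, 0],
  ],
  gripper=1,
)

```text
clock: 17.4
eef_pos: [566.5, 189.7, 110.3]
ee_rot: [-3.139, -0.008, -3.048]
wrist_force: [0.2, -2.7, 1.5]
gripper_width: 9.0
```

Opening is 9 mm, so the plate is flush and upright in the pads. Lift, turn and carry it.

>>> play_rows(
  targets=[
    [0, 0, 0.5, 0],
    [0, 0, 1, 0],
    [0, 0, 2, 0],
    [0, 0, 3, 0],
    [0, 0, 3, 0],
    [0, 0, 2, 0],
    [-0.5, -1, 0, 0],
    [-1, -2, 0, -0.06],
  ],
)

```text
clock: 18.07
eef_pos: [549.5, 162.6, 233.1]
ee_rot: [3.141, -0.008, -3.105]
wrist_force: [1.2, -0.8, -2.2]
gripper_width: 9.2
```

>>> play_rows(
  targets=[
    [-1.2, -2, 0, -0.12],
    [-1.2, -2, 0, -0.12],
    [-1.2, -2, 0, -0.12],
    [-1.2, -2, 0, -0.12],
    [-1.2, -2, 0, -0.12],
    [-1.2, -2, 0, -0.12],
    [-1.2, -2, 0, -0.12],
    [-1.2, -2, 0, -0.12],
    [-1.2, -2, 0, -0.12],
    [-1.2, -2, 0, -0.12],
  ],
)

```text
clock: 18.9
eef_pos: [416.2, -46.2, 229.8]
ee_rot: [3.141, -0.012, 1.931]
wrist_force: [-0.5, -1.2, 0.1]
gripper_width: 9.3
```

>>> play_rows(
  targets=[
    [-1.2, -1, 0, -0.12],
    [-1.2, -1, 0, -0.12],
    [-1, 0, 0, -0.12],
    [0, 0, 0, -0.04],
    [0, 0, 0, 0],
  ],
)

```text
clock: 19.32
eef_pos: [374.3, -69.9, 227.7]
ee_rot: [-3.139, -0.013, 1.503]
wrist_force: [1.7, -1.0, -1.7]
gripper_width: 9.5
```

>>> play_rows(
  targets=[
    [0, 0, 0, 0.06],
    [0, 0, 0, 0],
    [0, 0, 0, 0],
  ],
)

```text
clock: 19.57
eef_pos: [372.9, -69.7, 226.9]
ee_rot: [-3.138, -0.014, 1.568]
wrist_force: [0.6, 0.6, -1.0]
gripper_width: 9.5
```

Run:
```python
from h import *
im,d=grab("scene","s10"); it,dt=grab("top","t10"); st=monitor.read_state(); t=st["eef_pos"]; print(t,st["ee_rot"])
# peg line: both views
for n,D in(("top",np.load("pics/top0.npy")),("scene",np.load("pics/scene0.npy"))):
    P=cloud(n,D).reshape(-1,3); S=P[(P[:,0]>415)&(P[:,0]<492)&(abs(P[:,1]+247)<14)&(P[:,2]>185)&(P[:,2]<222)]
    k=np.polyfit(S[:,0],S[:,1],1); kz=np.polyfit(S[:,0],S[:,2],1); print(n,len(S),"peg y@425,460,490",np.polyval(k,[425,460,490]).round(1),"z",np.polyval(kz,[425,460,490]).round(1),"xmin",S[:,0].min())
    Q=P[(P[:,0]>495)&(P[:,0]<525)&(abs(P[:,1]+245)<20)&(P[:,2]>60)&(P[:,2]<180)]; print(" post",len(Q),Q.mean(0).round(1),np.percentile(Q,[5,95],axis=0).round(0).tolist())
a=proj("scene",t+[0,20,-20])[0].astype(int); print(a)
x0,y0=max(a[0]-60,0),max(a[1]-50,0)
o=cv2.resize(im[y0:y0+100,x0:x0+120],(720,600),interpolation=cv2.INTER_CUBIC); print("crop origin",x0,y0,"scale 6")
cv2.imwrite("pics/c10.png",np.clip(o*1.3,0,255).astype(np.uint8))
```

```text
[373.02498293 -69.73356414 226.98210271] [-3.13791917 -0.01378216  1.56715501]
top 89 peg y@425,460,490 [-246.5 -246.8 -247. ] z [207.  203.1 199.8] xmin 422.95540836769817
 post 59 [ 505.2 -241.7  124.9] [[500.0, -246.0, 73.0], [513.0, -240.0, 172.0]]
scene 41 peg y@425,460,490 [-247.2 -246.4 -245.7] z [205.6 202.4 199.8] xmin 417.7509433039271
 post 120 [ 505.7 -244.   122.4] [[498.0, -252.0, 69.0], [511.0, -240.0, 174.0]]
[330 154]
crop origin 270 104 scale 6
```

View pics/c10.png

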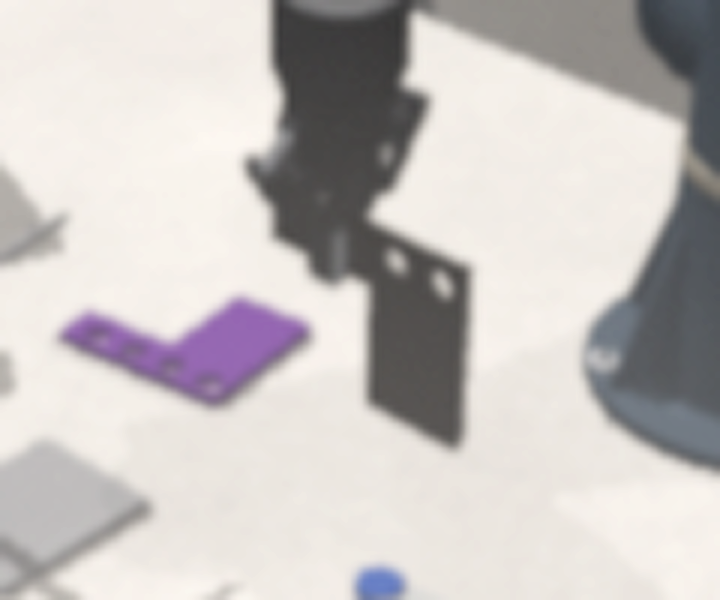

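Run:
```python
from h import *
px=np.array([[397,262],[443,284],[468,268],[460,447],[370,403]])/6+[270-.4,104-.4]
# subpixel hole centroids: bright blobs in dark plate
im=cv2.imread("pics/s10.png").astype(float).max(2)
for c in px[:2]:
    x,y=c.round().astype(int); s=im[y-4:y+5,x-4:x+5]; wt=np.clip(s-s.min()-0.35*(s.max()-s.min()),0,None); v,u=np.mgrid[y-4:y+5,x-4:x+5]
    r=(np.hypot(v-y,u-x)<3.6); wt=wt*r; print("hole",(u*wt).sum()/wt.sum(),(v*wt).sum()/wt.sum())
o,d=ray("scene",px)
for X in(368,373,378): 
    p=o+d*((X-o[0])/d[:,0])[:,None]; print(X,p.round(1).tolist())
P=cloud("scene",np.load("pics/s10.npy")); M=P[165:176,334:344].reshape(-1,3); print("plate depth pts",np.median(M,0),np.polyfit(M[:,2],M[:,0],1))
```

```text
hole 335.65895953757223 147.0693641618497
hole 343.282185506298 150.88516276787175
368 [[368.0, -30.5, 243.2], [368.0, 2.5, 243.5], [368.0, 18.8, 260.6], [368.0, 22.0, 143.8], [368.0, -45.8, 141.1]]
373 [[373.0, -26.4, 247.2], [373.0, 6.4, 247.5], [373.0, 22.6, 264.5], [373.0, 25.9, 148.4], [373.0, -41.5, 145.7]]
378 [[378.0, -22.3, 251.2], [378.0, 10.4, 251.4], [378.0, 26.4, 268.4], [378.0, 29.7, 153.0], [378.0, -37.3, 150.3]]
plate depth pts [375.80572101  -7.71364107 167.00421299] [  0.85741053 230.00263591]
```

Hole 2 is 42 mm in +y and 20 mm above the TCP, and the arm is level (holes 1 and 2 are within 0.3 mm in z). Approach the peg.

>>> play_rows(
  targets=[
    [0, -2, -0.5, 0],
    [0, -3, -0.5, 0],
    [0, -3, -0.5, 0],
    [0, -3, -0.5, 0],
    [0, -3, -0.5, 0],
    [0, -3, -0.5, 0],
    [0, -2.5, -0.5, 0],
    [0, -1.5, -0.4, 0],
    [0, -0.5, 0, 0],
    [0, 0, 0, 0],
  ],
)

```text
clock: 20.5
eef_pos: [372.6, -294.2, 185.4]
ee_rot: [-3.14, -0.014, 1.567]
wrist_force: [-0.1, 0.5, -1.9]
gripper_width: 9.1
```

>>> play_rows(
  targets=[
    [0.5, 0.4, -0.1, 0],
    [0.8, 0.1, -0.1, 0],
    [0.8, 0, 0, 0],
    [0.4, 0, 0, 0],
    [0, 0, 0, 0],
    [0, 0, 0, 0],
  ],
)

```text
clock: 21.0
eef_pos: [401.7, -284.5, 184.1]
ee_rot: [-3.141, -0.015, 1.57]
wrist_force: [0.7, -0.7, -1.6]
gripper_width: 9.2
```

Run:
```python
from h import *
im,d=grab("scene","s11"); st=monitor.read_state(); t=st["eef_pos"]; print(t,st["ee_rot"])
print("expected hole px",proj("scene",t+[0,42,20]),"tip px",proj("scene",[424,-246.7,203.5]),"mid",proj("scene",[459,-246.7,200]))
a=proj("scene",t+[0,42,20])[0].round().astype(int); x0,y0=a-[35,30]; print("origin",x0,y0)
cv2.imwrite("pics/c11.png",np.clip(cv2.resize(im[y0:y0+60,x0:x0+70],(700,600),interpolation=cv2.INTER_CUBIC)*1.3,0,255).astype(np.uint8))
```

```text
[ 401.56337699 -284.52862934  184.07721946] [-3.14080971 -0.01453872  1.57015652]
expected hole px [[284.78446948 138.50347155]] tip px [[279.41835427 140.54240468]] mid [[272.1663842  145.08744232]]
origin 250 109
```

>>> play_rows(
  targets=[
    [0, -0.35, 0, 0],
    [0, 0, 0, 0],
    [0, 0, 0, 0],
  ],
)

```text
clock: 21.3
eef_pos: [401.4, -288.1, 184.2]
ee_rot: [-3.141, -0.014, 1.571]
wrist_force: [-0.5, -1.1, -1.5]
gripper_width: 9.4
```

Run:
```python
from h import *
im,d=grab("scene","s12"); st=monitor.read_state(); t=st["eef_pos"]; print(t.round(1),st["ee_rot"].round(3))
for nm,dy in(("h2",42),("h1",75)): print(nm,proj("scene",t+[0,dy,20]).round(1))
print("tip",proj("scene",[424,-246.7,203.5]).round(1))
g=im.max(2); print("cols 270..299")
for v in range(127,154): print(v," ".join("%3d"%x for x in g[v,270:300]))
P=cloud("scene",d)
S=P[130:150,262:284].reshape(-1,3); S=S[(S[:,2]>185)&(S[:,2]<220)&(S[:,0]>412)&(S[:,0]<495)&(abs(S[:,1]+247)<14)]; print(len(S),S.min(0).round(0),np.median(S,0).round(1))
```

```text
[ 401.4 -288.2  184.3] [-3.141 -0.014  1.57 ]
h2 [[284.1 138.1]]
h1 [[290.5 141.4]]
tip [[279.4 140.5]]
cols 270..299
127  50  50  50  50  51  51  50  52  52  52  52  55  65  82 106 146 178 187 187 188 188 188 188 189 189 189 189 189 189 189
128  51  50  50  51  50  51  51  52  52  52  54  66 100 132 150 170 184 187 187 187 188 189 188 189 189 189 189 189 190 190
129  50  51  51  51  51  51  51  53  53  53  59  88 134 166 177 184 187 188 187 188 188 188 189 189 190 189 189 190 191 192
130  51  52  50  51  51  52  52  53  53  53  67 110 156 180 186 188 188 188 188 188 188 188 189 190 190 190 190 190 191 191
131  51  52  52  51  51  53  53  53  54  54  73 121 164 182 186 187 188 188 188 188 188 189 189 190 190 190 190 191 190 190
132  52  51  52  52  53  54  56  56  53  53  67 107 147 169 180 184 187 188 188 188 188 189 190 189 189 189 189 190 190 189
133  52  52  53  52  54  59  65  62  55  52  57  75 105 132 154 170 180 185 188 189 189 188 189 189 189 190 189 189 189 189
134  52  51  53  54  56  65  74  67  56  52  53  56  66  84 108 133 155 170 181 185 188 188 189 189 189 190 190 19
[... 1711 characters left out ...]
60  59  63  85 139 179 188 188 189
149 179 181 182 183 185 185 186 186 186 184 174 142  88  61  59  58  59  59  59  60  60  60  60  62  84 137 178 187 187 188
150 185 185 184 185 185 186 186 186 185 184 176 147  92  60  59  59  60  59  60  60  60  60  60  61  81 135 177 186 187 187
151 185 185 185 186 186 186 185 185 186 185 180 156 100  61  59  60  59  60  60  60  60  60  60  62  81 135 178 187 187 188
152 185 185 185 186 186 186 185 185 186 186 183 163 106  63  59  59  60  60  61  60  61  60  61  62  82 135 178 187 188 189
153 186 186 186 186 186 186 185 185 186 186 184 165 107  63  60  60  59  61  60  61  61  61  61  63  82 134 178 187 187 188
42 [ 420. -254.  197.] [ 457.6 -245.8  203.6]
```

Holes 1 and 2 are found at (290.8,141.5) and (284.3,138.4), within 0.4 px of the prediction, and hole 2 is lined up with the peg tip at (279.5,140). Insert it.

>>> play_rows(
  targets=[
    [0.5, 0, 0, 0],
    [0.6, 0, 0, 0],
    [0.6, 0, 0, 0],
    [0.5, 0, 0, 0],
    [0.4, 0, 0, 0],
    [0, 0, 0, 0],
  ],
)

```text
clock: 21.85
eef_pos: [430.2, -288.5, 184.3]
ee_rot: [-3.141, -0.014, 1.569]
wrist_force: [-0.2, 0.0, -1.1]
gripper_width: 9.0
```

>>> play_rows(
  targets=[
    [0.5, 0, -0.05, 0],
    [0.5, 0, -0.05, 0],
    [0.5, 0, -0.05, 0],
    [0.5, 0, -0.05, 0],
    [0.3, 0, 0, 0],
    [0, 0, 0, 0],
    [0, 0, 0, 0],
  ],
)

```text
clock: 22.43
eef_pos: [456.0, -288.2, 181.7]
ee_rot: [-3.141, -0.015, 1.57]
wrist_force: [-0.3, 0.8, -1.8]
gripper_width: 9.0
```

Run:
```python
from h import *
im,d=grab("scene","s13"); st=monitor.read_state(); t=st["eef_pos"]; print(t.round(1),st["ee_rot"].round(3),st["wrist_force"].round(1))
h=t+[0,42,20]; print("h2",h.round(1),proj("scene",h).round(1),"h1",proj("scene",t+[0,75,20]).round(1),"peg x478",proj("scene",[478,-246.7,198]).round(1))
g=im.max(2); print("cols 260..289")
for v in range(132,158): print(v," ".join("%3d"%x for x in g[v,260:290]))
```

```text
[ 455.9 -288.2  181.7] [-3.141 -0.015  1.57 ] [ 0.2 -0.  -1.4]
h2 [ 455.9 -246.2  201.7] [[272.9 144.4]] h1 [[279.2 147.8]] peg x478 [[268.2 147.6]]
cols 260..289
132  49  50  50  51  51  51  52  51  52  52  53  56  58  78 127 171 186 189 189 188 188 188 188 188 189 188 188 189 189 190
133  50  51  49  51  52  51  52  52  52  53  55  62  74 102 147 179 187 188 188 188 188 188 188 188 189 189 189 189 189 190
134  51  50  51  52  52  52  53  53  53  53  63  86 108 134 167 184 187 188 188 188 187 187 187 188 189 189 189 189 190 190
135  52  52  52  52  52  52  53  53  53  57  77 108 129 151 176 186 187 187 187 188 187 186 187 187 188 188 189 189 189 189
136  52  52  51  53  52  53  53  54  53  61  87 116 134 148 168 181 185 186 187 187 186 186 186 186 187 188 188 188 189 188
137  53  52  52  52  52  53  54  53  54  66  95 122 134 140 151 168 180 185 186 186 186 186 186 186 186 188 189 188 188 188
138  53  53  53  52  54  55  54  52  54  66  92 117 129 134 140 151 169 182 185 182 181 183 185 187 187 188 188 188 188 188
139  52  52  53  55  60  61  56  52  53  59  74  94 110 122 131 139 1
[... 1586 characters left out ...]
 124  74  58  57  58  58  58  59  59  58  59  60  66  99 148 181 188 189 190 190
153 164 119  93  96 117 154 181 187 185 169 125  76  58  58  58  58  59  60  59  59  60  61  66  97 147 181 189 190 190 189
154 157 116  94  95 113 151 180 187 184 170 127  77  59  58  58  58  59  59  59  59  60  59  65  92 141 177 187 188 188 188
155 140 109  94  93 108 146 179 186 184 172 136  84  59  59  58  59  59  59  59  60  59  60  63  80 123 161 176 183 185 187
156 133 109  95  93 105 143 178 186 184 175 145  91  61  58  59  60  60  59  60  60  60  61  61  72 107 142 155 161 168 177
157 148 122  99  92 102 141 178 186 185 178 155  99  62  59  59  60  59  59  60  61  61  62  61  68  97 126 135 139 147 156
```

The peg shows through hole 2: a grey band runs from (267,148) to (272,145), and the tip shows past the plate at (279,140). Lower it until the peg bears the weight.

>>> play_rows(
  targets=[
    [0, 0, -0.3, 0],
    [0, 0, -0.2, 0],
    [0, 0, 0, 0],
  ],
)

```text
clock: 22.73
eef_pos: [455.6, -288.2, 176.3]
ee_rot: [-3.141, -0.015, 1.57]
wrist_force: [0.9, -0.5, -0.9]
gripper_width: 9.4
```

>>> play_rows(
  targets=[
    [0, 0, -0.1, 0],
    [0, 0, -0.05, 0],
    [0, 0, 0, 0],
  ],
)

```text
clock: 22.98
eef_pos: [455.5, -288.5, 175.1]
ee_rot: [-3.141, -0.014, 1.569]
wrist_force: [-0.2, -0.1, 0.3]
gripper_width: 9.4
```

>>> play_rows(
  targets=[
    [0, 0, 0, 0],
    [0, 0, 0, 0],
    [0, 0, 0, 0],
    [0, 0, 0, 0],
    [0, 0, 0, 0],
    [0, 0, 0, 0],
  ],
  gripper=-0.2,
)

```text
clock: 23.48
eef_pos: [455.6, -288.6, 175.3]
ee_rot: [3.142, -0.014, 1.569]
wrist_force: [-0.1, -0.6, -0.7]
gripper_width: 51.1
```

>>> play_rows(
  targets=[
    [0, 0, 0.5, 0],
    [0, 0, 1, 0],
    [0, 0, 2, 0],
    [0, 0, 3, 0],
    [0, 0, 3, 0],
    [0, 0, 2, 0],
    [-2, 0, 0, 0],
    [-3, 0, 0, 0],
    [-3, 0, 0, 0],
    [0, 0, 0, 0],
  ],
)

```text
clock: 24.32
eef_pos: [372.8, -287.3, 303.3]
ee_rot: [3.138, -0.01, 1.572]
wrist_force: [-0.6, -0.3, 0.6]
gripper_width: 51.0
```

>>> play_rows(
  targets=[
    [0, 0, 0, 0],
    [0, 0, 0, 0],
    [0, 0, 0, 0],
    [0, 0, 0, 0],
    [0, 0, 0, 0],
    [0, 0, 0, 0],
    [0, 0, 0, 0],
    [0, 0, 0, 0],
    [0, 0, 0, 0],
    [0, 0, 0, 0],
  ],
)

```text
clock: 25.15
eef_pos: [374.9, -287.4, 305.4]
ee_rot: [3.137, -0.009, 1.573]
wrist_force: [-0.1, -0.8, 0.3]
gripper_width: 51.7
```

```bash
cat > f.py <<'E'
from h import *
import sys
im,d=grab("scene","e"+sys.argv[1]); it,dt=grab("top","et"+sys.argv[1]); st=monitor.read_state(); print(st["clock"],st["eef_pos"].round(1),st["wrist_force"].round(1))
g=im.max(2)
P=cloud("scene",d); m=(g<75)&(P[...,0]>425)&(P[...,0]<500)&(abs(P[...,1]+265)<110)&(P[...,2]>70)&(P[...,2]<235)
Q=P[m]; print(len(Q),"bbox",np.percentile(Q,[1,50,99],axis=0).round(0).tolist())
A=np.c_[Q[:,1:],np.ones(len(Q))]; print("x=ay+bz+c",np.linalg.lstsq(A,Q[:,0],rcond=None)[0].round(3))
ys=np.arange(-330,-180,10); print("top edge",[(int(y),round(float(np.percentile(Q[abs(Q[:,1]-y)<6][:,2],97)),0)) for y in ys if (abs(Q[:,1]-y)<6).sum()>5])
print("bottom",[(int(y),round(float(np.percentile(Q[abs(Q[:,1]-y)<6][:,2],3)),0)) for y in ys if (abs(Q[:,1]-y)<6).sum()>5])
v,u=np.nonzero(m); print("px bbox",u.min(),u.max(),v.min(),v.max())
E
python3 f.py 1; sleep 0.1
python3 - <<'E'
from h import *
im=cv2.imread("pics/e1.png").max(2)
print("cols 240..289")
for v in range(118,176): print(v,"".join("#" if x<75 else "+" if x<110 else "." for x in im[v,235:295]))
a=cv2.imread("pics/top0.png").astype(int);b=cv2.imread("pics/et1.png").astype(int); D=abs(a-b).max(2)
for n,(u,v) in dict(case=(320,128),spray=(371,130),jar=(465,241),carton=(261,137),driver=(169,240),lens=(326,257)).items(): print(n,(D[v-14:v+15,u-14:u+15]>40).sum())
E
```

```text
25.25 [ 374.9 -287.4  305.4] [ 0.  -0.1 -0.3]
329 bbox [[447.0, -332.0, 103.0], [456.0, -239.0, 178.0], [465.0, -199.0, 214.0]]
x=ay+bz+c [1.00000e-01 7.50000e-02 4.68182e+02]
top edge [(-330, 214.0), (-320, 215.0), (-310, 216.0), (-300, 214.0), (-290, 212.0), (-280, 212.0), (-270, 212.0), (-260, 209.0), (-250, 205.0), (-240, 210.0), (-230, 210.0), (-220, 207.0), (-210, 207.0), (-200, 207.0)]
bottom [(-330, 184.0), (-320, 182.0), (-310, 180.0), (-300, 181.0), (-290, 182.0), (-280, 184.0), (-270, 188.0), (-260, 103.0), (-250, 110.0), (-240, 107.0), (-230, 107.0), (-220, 106.0), (-210, 104.0), (-200, 121.0)]
px bbox 258 283 133 172
cols 240..289
118 +++++.......................................................
119 +++++.......................................................
120 ++++........................................................
121 ++++........................................................
122 ++++........................................................
123 ++++........................................................
124 +++...................................................
[... 2671 characters left out ...]

166 ...........................++++......++#########+...........
167 ...........................++++........++#######+...........
168 ...........................++++..........+######+...........
169 ...........................+++++..........+#####+...........
170 ............................++++...........+####+...........
171 ............................++++............++##+...........
172 ............................++++..............+#+...........
173 ............................+++................++...........
174 .............................++.............................
175 .............................++.............................
case 0
spray 0
jar 662
carton 0
driver 0
lens 221
```

>>> play_rows(
  targets=[
    [0, 0, 0, 0],
    [0, 0, 0, 0],
    [0, 0, 0, 0],
    [0, 0, 0, 0],
    [0, 0, 0, 0],
    [0, 0, 0, 0],
    [0, 0, 0, 0],
    [0, 0, 0, 0],
    [0, 0, 0, 0],
    [0, 0, 0, 0],
  ],
)

```text
clock: 26.08
eef_pos: [374.8, -287.5, 305.5]
ee_rot: [3.136, -0.009, 1.573]
wrist_force: [0.1, 0.3, 0.0]
gripper_width: 51.0
```

```bash
python3 f.py 2
python3 - <<'E'
from h import *
a=cv2.imread("pics/e1.png").astype(int);b=cv2.imread("pics/e2.png").astype(int); D=abs(a-b).max(2)[125:180,230:300]; print("motion diff max",D.max(),(D>20).sum())
s=cv2.imread("pics/scene0.png").astype(int)
for n,(x,y,z) in dict(jar=(0,0,0)).items():
    p=onz("top",[[465,241]],25); q=proj("scene",p)[0].round().astype(int); print("jar",p,q,(abs(s-b).max(2)[q[1]-8:q[1]+9,q[0]-8:q[0]+9]>30).sum())
p=onz("top",[[326,257]],7); q=proj("scene",p)[0].round().astype(int); print("lens",q,(abs(s-b).max(2)[q[1]-8:q[1]+9,q[0]-10:q[0]+11]>30).sum())
E
```

```text
26.1833 [ 374.8 -287.5  305.5] [0.  0.8 0.5]
327 bbox [[447.0, -331.0, 103.0], [456.0, -239.0, 177.0], [464.0, -199.0, 215.0]]
x=ay+bz+c [1.01000e-01 7.60000e-02 4.68463e+02]
top edge [(-330, 214.0), (-320, 216.0), (-310, 215.0), (-300, 215.0), (-290, 213.0), (-280, 212.0), (-270, 213.0), (-260, 210.0), (-250, 209.0), (-240, 209.0), (-230, 210.0), (-220, 209.0), (-210, 207.0), (-200, 206.0)]
bottom [(-330, 188.0), (-320, 185.0), (-310, 182.0), (-300, 185.0), (-290, 181.0), (-280, 184.0), (-270, 194.0), (-260, 104.0), (-250, 107.0), (-240, 105.0), (-230, 102.0), (-220, 107.0), (-210, 104.0), (-200, 116.0)]
px bbox 258 282 133 172
motion diff max 8 0
jar [[ 413.59631753 -414.11661384   25.        ]] [256 163] 0
lens [337 205] 241
```

Run:
```python
from h import *
for f in("top0","t9","et2"):
    im=cv2.imread(f"pics/{f}.png").astype(int)[235:280,300:360]; m=(im[...,0]>im[...,2]+50); v,u=np.nonzero(m); print(f,len(u),(u.mean()+300).round(1) if len(u) else 0,(v.mean()+235).round(1) if len(u) else 0)
for f in("scene0","s9","e2"):
    im=cv2.imread(f"pics/{f}.png").astype(int)[190:220,320:355]; m=(im[...,0]>im[...,2]+50); v,u=np.nonzero(m); print(f,len(u),(u.mean()+320).round(1) if len(u) else 0,(v.mean()+190).round(1) if len(u) else 0, im.mean().round(0))
```

```text
top0 83 332.9 257.4
t9 83 332.9 257.4
et2 58 332.7 257.6
scene0 22 332.7 200.7 171.0
s9 24 332.3 200.9 110.0
e2 0 0 0 147.0
```

```bash
python3 -c "
from station import workorder; print(workorder.sign_off())"
```

```text
the job is handed in; nothing more can be done
None
```

The black gauge now hangs by hole 2 on the grey stand's peg, leg down. The job was handed in at about 26 s of the 66 s, and no verdict was reported.

**What I did:**
- **Lean:** I gripped the gauge across its leg and let it tip onto the rest. It leaned fully seated at about 45° with the gripper clear of it.
- **Regrasp:** The first regrasp slipped off and left the gauge in place. The second jammed with the plate slanted, so I put it back and tipped it upright about the lip inside loosely closed fingers. I then closed on it flush.
- **Hang:** I threaded hole 2 over the peg, lowered until the peg bore the weight, opened the gripper and backed off.

**Last checks:**
- **Position:** the peg showed through hole 2 just before I let go. Afterwards the plate was still on the peg, with its mid-plane near x = 456 mm (peg middle about 459 mm).
- **Tilt:** the long arm is roughly 3–4° off level and the plate about 4° off upright, both inside the limits. These come from noisy depth data.
- **Stillness:** there was no visible motion between two frames about 0.9 s apart.
- **Other things:** the case, spray, carton and driver looked unchanged. The jar and lens case first showed picture differences. The jar matched in the other view, and the lens case's blue end was still where it started in the top view, but it was not found in the scene view; shadow from the arm is the likely cause of the differences.

The 12-picture limit ran out before the insertion, so these checks used pixel and depth numbers, not viewed pictures.

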